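# Hold the steam station's vent valve open with its splined key

## Task

Before the steam station is put away its boiler has to be vented: take the black flat-handled key out of its wooden stand, put its cross-shaped stem into the round neck on top of the station and turn it until the splines mesh. Push it fully home, collar down on the neck's rim, against the valve spring, and finish still gripping the key by its handle and keeping it pressed fully home. Leave the cup, the button box and the clips where they are.

Things in the scene. Friction and masses are not known exactly. Their poses are not given: they have to be found in the camera images.
- key: loose black vent key, 0.08-0.15 kg, upright, 86 mm tall. Origin: centre of the stem's bottom end, z up. Steel stem 32 mm long, a cross of two ribs along the key's x and y (each 24.4 mm across, 4.4 mm thick), same every quarter turn; then a collar disc, diameter 40 mm, 32 to 38 mm up, and a waist, diameter 16 mm, to 48 mm. It hangs loosely in the stand by its collar, origin 10 mm above the table.
- key_grip (a point): middle of the key's flat handle, 66 mm above the key's origin (76 mm above the table in the stand), axes as the key's. The handle is 46 mm long (x), 16 mm thick (y: close the fingers along this), 38 mm tall (48 to 86 mm above the key's origin).
- stand: fixed wooden block 80 x 130 x 42 mm that holds the key in a through hole of diameter 31 mm, 30 mm from its middle along its +y. Origin: centre of its underside. A low steel bobbin, 12 mm tall, stands on it 42 mm from its middle along -y.
- station: fixed white steam station base, 240 mm (x) x 320 mm (y) x 80 mm tall, origin at the centre of its underside. The grey valve neck stands on its top (see port); a clip lies on its other half.
- port (a point): centre of the rim of the grey valve neck on the station, 122 mm above the table, on the bore's vertical axis; axes as the station's. The neck is a tube of outer diameter 45 mm, standing 42 mm above the station's top. Bore diameter 28 mm, widened at the rim to a 45 degree cone about 34 mm wide.
- teeth (a point): on the axis, 10 mm below the rim: top of four fixed steel teeth a quarter turn apart (4.2 mm thick, from the bore wall in to 7.2 mm from the axis, 12 mm tall). The stem passes only with its ribs between them, 12 degrees of play each way. Their angle is random, NOT this yaw; an unmeshed stem stops here; a quarter turn finds the mesh. Ribs that bind on the teeth come free with a small turn.
- valve (a joint): how far the spring valve button in the bore is pressed down, m: 0 = up (closed), its top then 24 mm below the rim; 0.008 = fully open, when the stem (32 mm) is fully home and the key's collar sits on the rim. The spring takes 4 N to start it moving and about 10.5 N at 0.008; it pushes the key back up when let go.
- cup: white plastic measuring cup with a handle at its +y, diameter 84 mm, 100 mm tall, origin at the centre of its underside; loose bystander. Leave it where it is.
- button_box: stainless steel button box, 134 x 94 x 70 mm with its knob, origin at the centre of its underside; loose bystander. Leave it where it is.
- clip0: pink plastic clip, 62 x 14 x 20 mm, lying on the table, origin at the middle of its underside, long along its x; loose bystander. Leave it where it is.
- clip1: pink plastic clip, 62 x 14 x 20 mm, lying on the table, origin at the middle of its underside, long along its x; loose bystander. Leave it where it is.
- clip2: pink plastic clip, 62 x 14 x 20 mm, lying on the table, origin at the middle of its underside, long along its x; loose bystander. Leave it where it is.
- clip3: pink plastic clip, 62 x 14 x 20 mm, lying on top of the station, away from the neck, origin at the middle of its underside, long along its x; loose bystander. Leave it where it is.
Not all that is in view belongs to the job. Leave any red or turquoise look-alike of the key alone.

How it is judged:
By the outcome, as a careful person would: the job done as asked, in the order asked, and still so for the second after the job is handed in, while the arm keeps its last pose, push and grip.
It also fails if it takes over 58 s, if anything falls off the work surface, if the arm or the gripper's body presses on something with over 40 N, if the wrist force passes 120 N, or if a joint passes its speed limit or range.

## Robot

A 6-joint arm with a two-finger parallel gripper is mounted at the origin on the work surface. World frame = base frame: x ahead of the robot, y to its left, z up, the work surface at z = 0. Lengths are in m, angles in degrees, forces in N, time in s.
With the tool pointing down it reaches from about 0.425 to 0.925 m from the base axis. Payload 12.5 kg.
Tool frame: the origin (TCP) lies between the finger pads, 19 mm behind the fingertips; this is the grasp point; z points along the fingers, y is the direction in which the jaws open and shut (so a half turn about z gives the same grasp; the last joint's range is limited). The gripper opens to 85 mm and grips with 20 to 120 N. Pads are 22 mm wide; open, the fingers measure 114 mm over their backs; the gripper's body (76 mm by 85 mm) begins 54 mm behind the grasp point. The pads swing forward as they close: fully open they stand 13 mm farther back than shut.
Start: joints at [-80.478, 28.126, 89.318, -0, 62.55, -6.05], TCP at [0.168, -0.602, 0.25] pointing down, gripper open.
Joint ranges: [-177.58, 177.58], [-47.91, 125.51], [2.72, 160], [-65.01, 245.01], [3.68, 167.84], [-153.87, 153.87]. Speed limits (degrees/s): [127.2, 127.2, 159.86, 180, 180, 180].

## Interface

Orientations are given as [roll, pitch, yaw] about the fixed x, y, z axes, in that order (R = Rz(yaw) Ry(pitch) Rx(roll)).
In Python, from station import sense, grab_frame, camera_info, job_done, silhouettes, mark_of gives the robot as it stands. The module is installed in compiled form; this text tells all that it offers.
- The arm moves only by the tool send_rows, never from a script. Its argument "rows" is a list of rows, each an object of numbers: "fingers": the closure, from -1 (fully open) to 1 (shut), so that 0 is half open; "x", "y", "z": the shift along the world's x, y, z in m; "spin": the turn about the world's z in rad. A call has 1 to 8 rows; each row shifts and turns the pose as measured when the row begins; what a row does not reach is not made up. A row lasts 1/12 s, in which the tool goes at most 41.7 mm and 7.16 degrees, less where a joint would pass 70% of its speed; a pose out of reach is approached as far as the arm can. A call with a gripper value outside its range is refused whole. The fingers move at their own pace and stop on an object; the grip force is fixed at half the most. Time passes only in rows, so rows that do not move let the fingers close. It gives the time, the measured TCP pose, the force and the opening at its end, in the units of the state.
- sense(): the state, without advancing time (a new reading comes with each control period).
- grab_frame(name): name is "side" or "top"; returns the picture (400x640x3 uint8, red, green, blue); there is no depth.
- camera_info(name): a dict with "camera_matrix" (3x3 intrinsics, pixels), "R" (3x3) and "t" (3): a world point X has camera coordinates R X + t. Camera axes: x right, y down, z forward; pixel columns grow to the right and rows downward; lengths in m; the calibration is good to about 2 mm. A picture is of the moment at which its call begins. camera_info takes no time and is no camera call.
- job_done(): hands the job in, once; it reports no verdict.
Trained networks look in the newest picture that a camera, given by its name, has taken for a name from the list of things; names that differ only in an ending like _2 or _b are one class to them, and where a whole thing is asked for, a point or a joint stands for the part that bears it (a point fixed in the world has none). Each returns a list of dicts, best first, with "p" (0 to 1); they miss things now and then, are a little off and sometimes report something else, mostly with a low value. They report only what shows in the picture. A call takes as long as a camera call. They do not tell look-alikes from the thing itself.
- silhouettes(target, camera): "mask" (400x640 bool, what is visible of it).
- mark_of(target, camera): "at" ([x, y, z] in m, in world coordinates, good to about 4 mm: a listed point, or the origin of a listed thing).
The state is a dict: "time": time; "qpos": joint angles; "qvel": joint speeds; "joint_torque": joint torques, N m; "tcp_pos": TCP position; "orientation": TCP orientation; "force": force on the tool from outside, world axes, zero at the start; "wrist_torque": the same for the moment, N m; "width": opening from 0.0 (shut) to 1.0 (fully open).
Only numpy, scipy, OpenCV 4.12 (cv2) and the standard library are available. Lean on these libraries where they do the work, as an engineer would, in place of code of your own. Each camera call takes 0.05 s, during which the arm holds its last target. There are 200 camera calls.

## Working session

There is one attempt and no reset: what is moved stays moved. The work goes in short steps, Python scripts to look and compute and a tool call to move; the robot and the scene stay as the last step left them, time stands still between calls to the robot, and variables do not carry over. Pictures are saved under pics/ and viewed, about 8 in all and at most 12, crops included, and the job is handed in when it is done.

Besides the shell and the picture viewer there is one more tool, called after "Call:" as a command line: name --argument value ..., lists and objects as JSON in quotes. send_rows: Moves the arm, as the interface text tells. Its arguments: {"type":"object","properties":{"rows":{"type":"array","items":{"type":"object","properties":{"fingers":{"type":"number"},"x":{"type":"number"},"y":{"type":"number"},"z":{"type":"number"},"spin":{"type":"number"}}}}},"required":["rows"]}

```bash
mkdir -p pics
python3 - <<'E'
from station import *
import cv2
for n in("side","top"):
    f=grab_frame(n); cv2.imwrite(f"pics/{n}0.png",f[:,:,::-1])
    c=camera_info(n); print(n,c["camera_matrix"].round(1).tolist(),c["R"].round(4).tolist(),c["t"].round(4).tolist())
    for t in("key","key_grip","port","stand","station"):
        print(t,[(round(d["p"],2),[round(float(v),4) for v in d["at"]]) for d in mark_of(t,n)])
s=sense();print(s)
E
```

```text
side [[494.4, 0.0, 327.2], [0.0, 494.4, 204.9], [0.0, 0.0, 1.0]] [[-0.9948, -0.1011, 0.0154], [-0.0787, 0.661, -0.7463], [0.0653, -0.7436, -0.6654]] [0.6023, 0.121, 1.1627]
key [(0.86, [0.4519, -0.1691, -0.0018]), (0.7, [0.5404, -0.0603, -0.0]), (0.6, [0.5553, -0.1686, 0.0115])]
key_grip [(0.8, [0.5566, -0.1724, 0.0716]), (0.61, [0.4504, -0.163, 0.061]), (0.58, [0.5403, -0.0633, 0.065]), (0.33, [0.6415, -0.0965, -0.0013])]
port [(0.91, [0.5993, 0.1433, 0.1259])]
stand [(0.64, [0.5595, -0.2008, 0.0022])]
station [(0.62, [0.6589, 0.2132, -0.0042])]
top [[513.3, 0.0, 315.1], [0.0, 513.3, 205.0], [0.0, 0.0, 1.0]] [[0.025, -0.9997, 0.0073], [-0.9925, -0.0257, -0.1195], [0.1196, -0.0043, -0.9928]] [-0.0211, 0.6048, 1.339]
key [(0.74, [0.4505, -0.1678, -0.0025]), (0.73, [0.5413, -0.0641, 0.0026]), (0.68, [0.556, -0.1699, 0.0125]), (0.64, [0.7365, -0.035, 0.0013]), (0.39, [0.5595, -0.1692, 0.0745])]
key_grip [(0.78, [0.5364, -0.0634, 0.0671]), (0.77, [0.4502, -0.1655, 0.0676]), (0.69, [0.5548, -0.166, 0.0757])]
port [(0.67, [0.5962, 0.1379, 0.1233])]
stand [(0.79, [0.558, -0.2018, 0.001])]
station [(0.73, [0.6583, 0.2083, -0.0016])]
{'time': 0.6, 'qpos': array([-8.04758126e+01,  2.81266737e+01,  8.93203310e+01,  1.58947639e-04,
        6.25500155e+01, -6.05147538e+00]), 'qvel': array([-0.08369465, -0.09813049,  0.05331909,  0.05750068, -0.05981735,
        0.05409203]), 'joint_torque': array([-1.50421525e-03, -6.18011141e+01, -2.61774856e+01, -1.11629809e-04,
        3.59806427e-04,  3.91593019e-06]), 'tcp_pos': array([ 0.16783034, -0.60204264,  0.25001336]), 'orientation': array([1.79997022e+02, 1.73876732e-04, 1.55755895e+01]), 'force': array([-0.33896009, -0.61894703,  0.42295033]), 'wrist_torque': array([0.00283032, 0.01350965, 0.00266024]), 'width': 0.9989578582260626}
```

View pics/side0.png

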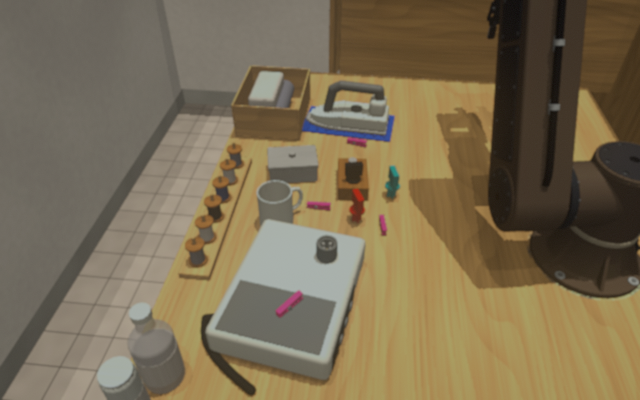

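View pics/top0.png

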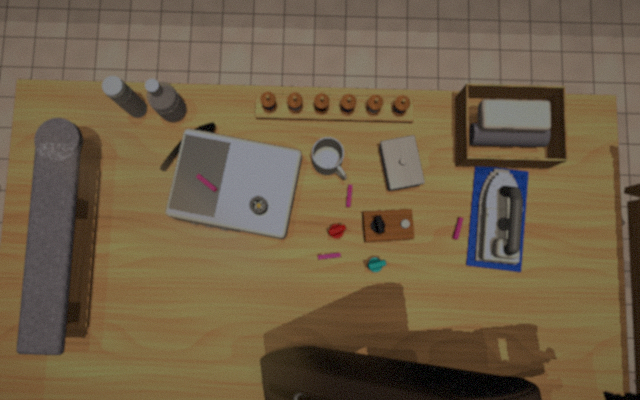

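Candidates in the top view are black in the stand (378,224), red (337,230) and turquoise (376,264). In the side view they are at (353,170), (357,205) and (392,182). I choose the black one in the wooden stand. Next is a close crop of it and the neck.

Run:
```python
from station import *
import cv2,numpy as np
T=np.mean([grab_frame("top").astype(float) for _ in range(6)],0)
S=np.mean([grab_frame("side").astype(float) for _ in range(6)],0)
def crop(I,u,v,h,w): 
    c=I[v-h:v+h,u-w:u+w]; c=np.clip(c*1.6,0,255).astype(np.uint8)
    return cv2.resize(c,(400,300),interpolation=cv2.INTER_CUBIC)
m=np.vstack([np.hstack([crop(T,388,226,24,32),crop(T,259,205,12,16)]),np.hstack([crop(S,353,175,30,40),crop(S,327,248,18,24)])])
cv2.imwrite("pics/c1.png",m[:,:,::-1])
np.savez("avg.npz",T=T,S=S)
# key handle mask
for cam in("top","side"):
  for d in silhouettes("key",cam):
    M=d["mask"]; v,u=np.nonzero(M); w,e=np.linalg.eigh(np.cov(u,v)); print(cam,round(d["p"],2),u.mean().round(1),v.mean().round(1),len(u),w.round(1),np.degrees(np.arctan2(e[1,1],e[0,1])).round(1))
M=silhouettes("stand","top")[0]["mask"]; r=cv2.minAreaRect(np.argwhere(M)[:,::-1].astype(np.float32)); print(r)
```

```text
top 0.75 377.8 224.9 204 [12.9 21.1] 79.3
top 0.71 336.7 230.8 213 [13.6 21.6] 155.5
top 0.53 376.0 264.7 207 [13.4 21.1] 165.8
side 0.83 357.3 205.3 331 [11.5 67.5] 90.3
side 0.7 392.7 181.6 300 [ 9.2 71.7] 93.8
side 0.37 285.5 303.1 17180 [1208.3 1992.6] 130.8
((388.1654052734375, 225.14593505859375), (31.501035690307617, 50.58879089355469), 86.42366790771484)
```

View pics/c1.png

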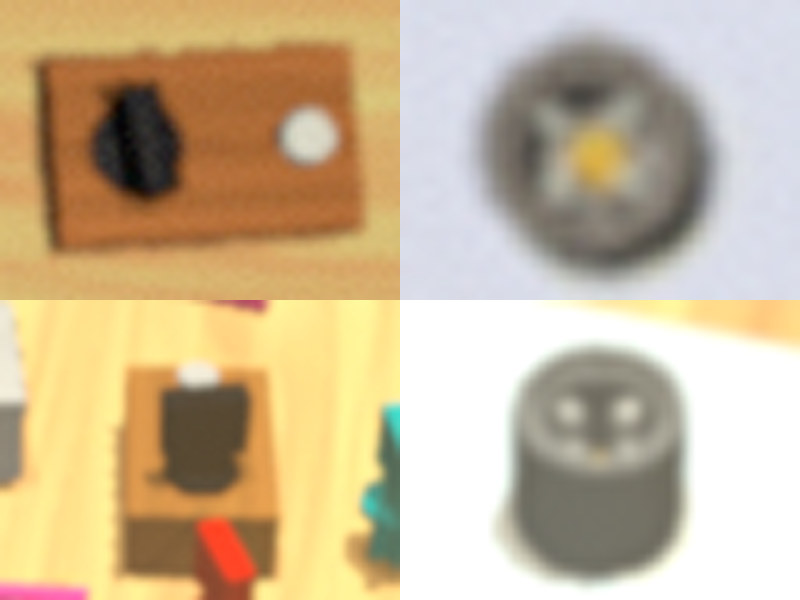

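The crop confirms the black key in the wooden stand, with its handle at crop (148,140), nearly vertical in the image. The neck shows its four teeth as an X around the brass button at (597,157). Next I fit the key's pose and the tooth angle by projection.

```bash
cat > fit.py <<'E'
from station import *
import cv2,numpy as np
from scipy.optimize import minimize
from scipy.ndimage import map_coordinates
C={n:camera_info(n) for n in("top","side")}
def proj(n,X):
    c=C[n]; p=(np.atleast_2d(X)@c["R"].T+c["t"])@c["camera_matrix"].T; return p[:,:2]/p[:,2:]
def Rz(a): return np.array([[np.cos(a),-np.sin(a),0],[np.sin(a),np.cos(a),0],[0,0,1]])
th=np.linspace(0,2*np.pi,40,endpoint=False)
def cyl(r,z0,z1): return np.array([[r*np.cos(t),r*np.sin(t),z] for t in th for z in(z0,z1)])
box=np.array([[x,y,z] for x in(-.023,.023) for y in(-.008,.008) for z in(.048,.086)])
PARTS=[cyl(.020,.032,.038),cyl(.008,.038,.048),box]
def render(n,pos,yaw,u0,v0,w,h,k=8):
    M=np.zeros((h*k,w*k),np.uint8)
    for P in PARTS:
        q=(proj(n,P@Rz(yaw).T+pos)-[u0,v0]+.5)*k
        cv2.fillConvexPoly(M,cv2.convexHull(q.astype(np.float32)).astype(np.int32),1)
    return cv2.resize(M.astype(np.float32),(w,h),interpolation=cv2.INTER_AREA)
E
python3 - <<'E'
from fit import *
d=np.load("avg.npz"); I={"top":d["T"],"side":d["S"]}
B={"top":(365,212,26,26),"side":(338,152,32,38)}
def obs(n):
    u,v,w,h=B[n]; g=cv2.GaussianBlur(I[n],(0,0),.01)[v:v+h,u:u+w,0]  # red: wood bright, black dark
    lo,hi=np.percentile(g,4),np.percentile(g,75); return np.clip((g-hi)/(lo-hi),0,1)
O={n:obs(n) for n in B}
def cost(p,names):
    return sum(((cv2.GaussianBlur(render(n,[p[0],p[1],.01],np.radians(p[2]),*B[n]),(0,0),.8)-O[n])**2).mean() for n in names)
for names in(["top"],["side"],["top","side"]):
    best=min((minimize(lambda q:cost([.557+q[0]/1e3,-.168+q[1]/1e3,q[2]*4],names),[0,0,a/4],method="Nelder-Mead",options=dict(initial_simplex=[[0,0,a/4],[4,0,a/4],[0,4,a/4],[0,0,a/4+3]])) for a in(-15,5,20)),key=lambda r:r.fun)
    print(names,best.fun.round(4),(np.array([557,-168,0])+best.x*[1,1,4]).round(1))
# port: fit circle of neck via rim mask in top and teeth phase
for n in("top","side"):
    for p0 in mark_of("port",n)[:1]: print(n,p0["at"].round(4),proj(n,p0["at"]).round(1))
# teeth phase scanning small centre offsets
a=np.radians(np.arange(0,360,3)); r=np.linspace(.008,.0125,6)
def phase(n,c):
    A,Rr=np.meshgrid(a,r); X=np.stack([c[0]+Rr*np.cos(A),c[1]+Rr*np.sin(A),0*A+.112],-1).reshape(-1,3)
    q=proj(n,X); g=map_coordinates(I[n].mean(2),[q[:,1],q[:,0]],order=1)
    f=(g*np.exp(-4j*A.ravel())).mean(); return abs(f),-np.degrees(np.angle(f))/-4
for n in("top",):
  R=[]
  for x in np.arange(.59,.606,.001):
    for y in np.arange(.132,.150,.001): R.append((*phase(n,(x,y)),x,y))
  R.sort(reverse=True); print(n,np.round(R[:8],3).tolist())
M=silhouettes("station","top")[0]["mask"]; print(cv2.minAreaRect(np.argwhere(M)[:,::-1].astype(np.float32)))
E
```

```text
['top'] 0.0113 [ 554.4 -171.9   16.6]
['side'] 0.0214 [ 556.5 -169.6    7.2]
['top', 'side'] 0.0363 [ 555.4 -171.2   13.7]Traceback (most recent call last):
  File "<stdin>", line 15, in <module>
AttributeError: 'list' object has no attribute 'round'. Did you mean: 'count'?
```

Run:
```python
from fit import *
d=np.load("avg.npz"); I={"top":d["T"],"side":d["S"]}
a=np.radians(np.arange(0,360,3)); r=np.linspace(.008,.0125,6)
def phase(n,c):
    A,Rr=np.meshgrid(a,r); X=np.stack([c[0]+Rr*np.cos(A),c[1]+Rr*np.sin(A),0*A+.112],-1).reshape(-1,3)
    q=proj(n,X); g=map_coordinates(I[n].mean(2),[q[:,1],q[:,0]],order=1)
    f=(g*np.exp(-4j*A.ravel())).mean(); return abs(f),-np.degrees(np.angle(f))/4%90
R=[(*phase("top",(x,y)),x,y) for x in np.arange(.59,.606,.001) for y in np.arange(.132,.150,.001)]
R.sort(reverse=True); print(np.round(R[:8],3).tolist())
# neck centre: cylinder silhouette z .08-.122 vs white station
for n,B in dict(top=(244,190,30,30),side=(308,226,38,44)).items():
    u,v,w,h=B; g=I[n][v:v+h,u:u+w,2]; lo,hi=np.percentile(g,15),np.percentile(g,80); O=np.clip((g-hi)/(lo-hi),0,1)
    def cost(q):
        M=np.zeros((h*8,w*8),np.uint8); P=(proj(n,cyl(.0225,.08,.122)+[.597+q[0]/1e3,.140+q[1]/1e3,0])-[u,v]+.5)*8
        cv2.fillConvexPoly(M,cv2.convexHull(P.astype(np.float32)).astype(np.int32),1)
        S=cv2.GaussianBlur(cv2.resize(M.astype(np.float32),(w,h),interpolation=cv2.INTER_AREA),(0,0),.7)
        # inner bore ignored
        return (np.where(cv2.erode(S,np.ones((7,7)))>.99,0,S-O)**2).mean()
    b=minimize(cost,[0,0],method="Nelder-Mead",options=dict(initial_simplex=[[0,0],[4,0],[0,4]])); print(n,b.fun.round(4),([597,140]+b.x).round(1))
    print([x for x in np.round([m["at"] for m in mark_of("port",n)[:1]],4)])
print(sense()["time"])
```

```text
[[5.849, 52.544, 0.594, 0.14], [5.611, 51.548, 0.594, 0.141], [5.563, 53.079, 0.595, 0.14], [5.438, 52.069, 0.593, 0.14], [5.34, 53.841, 0.594, 0.139], [5.285, 50.781, 0.593, 0.141], [5.258, 52.41, 0.595, 0.141], [5.109, 54.124, 0.595, 0.139]]
top 0.0022 [592.5 138.8]
[array([0.5973, 0.1377, 0.1206])]
side 0.082 [594.9 142.1]
[array([ 0.5574, -0.2025, -0.    ])]
1.5
```

Call:
send_rows --rows '[{"fingers": -1, "x": 0.024, "y": 0.027}, {"fingers": -1, "x": 0.024, "y": 0.027}, {"fingers": -1, "x": 0.024, "y": 0.027}, {"fingers": -1, "x": 0.024, "y": 0.027}, {"fingers": -1, "x": 0.024, "y": 0.027}, {"fingers": -1, "x": 0.024, "y": 0.027}, {"fingers": -1, "x": 0.024, "y": 0.027}, {"fingers": -1, "x": 0.024, "y": 0.027}]'

```text
schema error: expected keys fingers, x, y, z, spin
```

Call:
send_rows --rows '[{"fingers": -1, "x": 0.024, "y": 0.027}, {"fingers": -1, "x": 0.024, "y": 0.027}, {"fingers": -1, "x": 0.024, "y": 0.027}, {"fingers": -1, "x": 0.024, "y": 0.027}, {"fingers": -1, "x": 0.024, "y": 0.027}, {"fingers": -1, "x": 0.024, "y": 0.027}, {"fingers": -1, "x": 0.024, "y": 0.027}, {"fingers": -1}]'

```text
schema error: expected keys fingers, x, y, z, spin
```

Call:
send_rows --rows '[{"fingers": -1, "x": 0.024, "y": 0.027, "z": 0, "spin": 0}, {"fingers": -1, "x": 0.024, "y": 0.027, "z": 0, "spin": 0}, {"fingers": -1, "x": 0.024, "y": 0.027, "z": 0, "spin": 0}, {"fingers": -1, "x": 0.024, "y": 0.027, "z": 0, "spin": 0}, {"fingers": -1, "x": 0.024, "y": 0.027, "z": 0, "spin": 0}, {"fingers": -1, "x": 0.024, "y": 0.027, "z": 0, "spin": 0}, {"fingers": -1, "x": 0.024, "y": 0.027, "z": 0, "spin": 0}, {"fingers": -1, "x": 0.024, "y": 0.027, "z": 0, "spin": 0}]'

```text
time: 2.17
tcp_pos: [0.3612, -0.3812, 0.2493]
orientation: [179.9, 0.0, 15.0]
force: [0.1, -0.7, 0.2]
width: 0.998
```

Call:
send_rows --rows '[{"fingers": -1, "x": 0.024, "y": 0.026, "z": 0, "spin": -0.007}, {"fingers": -1, "x": 0.024, "y": 0.026, "z": 0, "spin": -0.007}, {"fingers": -1, "x": 0.024, "y": 0.026, "z": 0, "spin": -0.007}, {"fingers": -1, "x": 0.024, "y": 0.026, "z": 0, "spin": -0.007}, {"fingers": -1, "x": 0.024, "y": 0.026, "z": 0, "spin": -0.007}, {"fingers": -1, "x": 0.024, "y": 0.026, "z": 0, "spin": -0.007}, {"fingers": -1, "x": 0.024, "y": 0.026, "z": 0, "spin": -0.007}, {"fingers": -1, "x": 0.024, "y": 0.026, "z": 0, "spin": 0}]'

```text
time: 2.83
tcp_pos: [0.5612, -0.1606, 0.251]
orientation: [179.7, -0.1, 12.0]
force: [0.2, -0.5, -0.0]
width: 1.001
```

Call:
send_rows --rows '[{"fingers": -1, "x": -0.006, "y": -0.01, "z": 0, "spin": 0}, {"fingers": -1, "x": 0, "y": 0, "z": -0.03, "spin": 0}, {"fingers": -1, "x": 0, "y": 0, "z": -0.03, "spin": 0}, {"fingers": -1, "x": 0, "y": 0, "z": -0.03, "spin": 0}, {"fingers": -1, "x": 0, "y": 0, "z": 0, "spin": 0}]'

```text
time: 3.25
tcp_pos: [0.5608, -0.1634, 0.1601]
orientation: [179.5, -0.5, 12.7]
force: [-0.2, -0.1, -1.5]
width: 1.0
```

Run:
```python
from fit import *
s=sense(); print(s["tcp_pos"].round(4))
m=[]
for n,(u,v) in dict(top=(378,224),side=(353,170)).items():
    f=grab_frame(n)[v-36:v+24,u-40:u+40]; m.append(cv2.resize(f,(400,300),interpolation=cv2.INTER_CUBIC))
cv2.imwrite("pics/c2.png",np.clip(np.hstack(m)*1.5,0,255)[:,:,::-1])
```

```text
[ 0.5608 -0.1634  0.1601][ WARN:0@4.229] global loadsave.cpp:1063 imwrite_ Unsupported depth image for selected encoder is fallbacked to CV_8U.
```

View pics/c2.png

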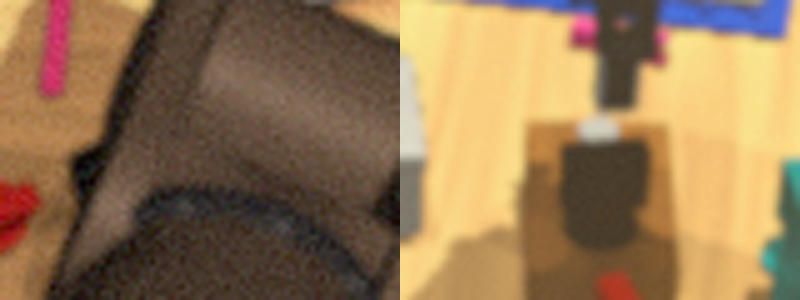

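Call:
send_rows --rows '[{"fingers": -1, "x": -0.005, "y": -0.007, "z": 0, "spin": -0.01}, {"fingers": -1, "x": 0, "y": 0, "z": 0, "spin": 0}]'

```text
time: 3.52
tcp_pos: [0.5583, -0.1724, 0.1679]
orientation: [179.2, -0.9, 12.1]
force: [0.4, 0.0, 0.3]
width: 0.996
```

Run:
```python
from fit import *
s=sense(); p=s["tcp_pos"]; y=np.radians(s["orientation"][2]); print(p.round(4),s["orientation"].round(1),s["width"])
j=np.array([np.sin(y),-np.cos(y),0]); a=np.array([np.cos(y),np.sin(y),0])
for sg in(1,-1):
  for w in(-.011,.011): print(sg,w,proj("side",p+sg*j*.045+a*w+[0,0,-.006]).round(1))
for x in(-.023,.023): print(proj("side",[.5555,-.1705,.096]+Rz(np.radians(12))@[x,0,0]).round(1))
S=np.mean([grab_frame("side").astype(float) for _ in range(3)],0); np.save("s2.npy",S)
c=np.clip(S[80:200,300:410]*1.6,0,255).astype(np.uint8); cv2.imwrite("pics/c3.png",cv2.resize(c,None,fx=5,fy=5,interpolation=cv2.INTER_CUBIC)[:,:,::-1])
```

```text
[ 0.5583 -0.1724  0.1679] [179.2  -0.9  12.1] 0.996489316813079
1 -0.011 [[356.  130.7]]
1 0.011 [[347.4 131.1]]
-1 -0.011 [[361.7 151.4]]
-1 0.011 [[352.6 151.8]]
[[362.9 162.5]]
[[345.1 163.4]]
```

View pics/c3.png

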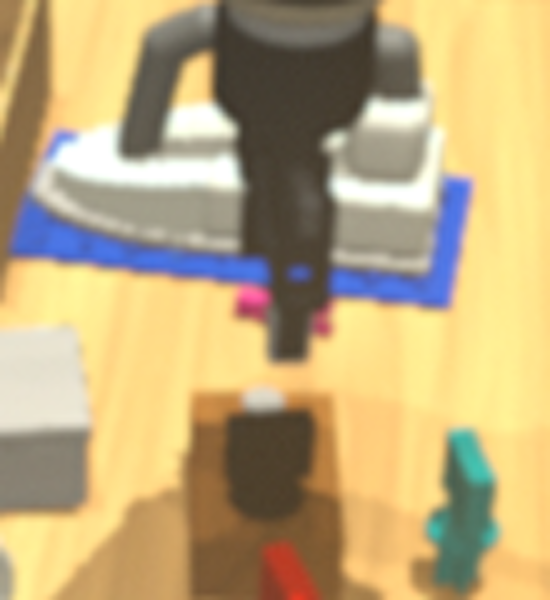

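The picture shows the fingertip at side px (354–362, 152) against a predicted 353–362, and the handle top at 346–362.6 against 345–363. Calibration agrees, so I descend.

Call:
send_rows --rows '[{"fingers": -1, "x": -0.002, "y": 0.001, "z": -0.025, "spin": 0}, {"fingers": -1, "x": 0, "y": 0, "z": -0.025, "spin": 0}, {"fingers": -1, "x": 0, "y": 0, "z": -0.02, "spin": 0}, {"fingers": -1, "x": 0, "y": 0, "z": -0.01, "spin": 0}, {"fingers": -1, "x": 0, "y": 0, "z": 0, "spin": 0}, {"fingers": -1, "x": 0, "y": 0, "z": 0, "spin": 0}]'

```text
time: 4.17
tcp_pos: [0.5587, -0.1718, 0.0907]
orientation: [178.9, -1.4, 12.1]
force: [0.7, 0.3, 0.8]
width: 1.0
```

Call:
send_rows --rows '[{"fingers": -1, "x": -0.003, "y": 0.001, "z": -0.014, "spin": 0}, {"fingers": 1, "x": 0, "y": 0, "z": 0, "spin": 0}, {"fingers": 1, "x": 0, "y": 0, "z": 0, "spin": 0}, {"fingers": 1, "x": 0, "y": 0, "z": 0, "spin": 0}, {"fingers": 1, "x": 0, "y": 0, "z": 0, "spin": 0}]'

```text
time: 4.58
tcp_pos: [0.5582, -0.1717, 0.0821]
orientation: [178.6, -1.8, 12.1]
force: [-0.8, 0.2, 0.6]
width: 0.453
```

Call:
send_rows --rows '[{"fingers": 1, "x": 0, "y": 0, "z": 0, "spin": 0}, {"fingers": 1, "x": 0, "y": 0, "z": 0, "spin": 0}, {"fingers": 1, "x": 0, "y": 0, "z": 0, "spin": 0}]'

```text
time: 4.83
tcp_pos: [0.559, -0.1719, 0.0843]
orientation: [178.5, -1.9, 12.1]
force: [0.2, 0.2, -1.4]
width: 0.181
```

Call:
send_rows --rows '[{"fingers": 1, "x": 0, "y": 0, "z": 0, "spin": 0}, {"fingers": 1, "x": 0, "y": 0, "z": 0.02, "spin": 0}, {"fingers": 1, "x": 0, "y": 0, "z": 0.03, "spin": 0}, {"fingers": 1, "x": 0, "y": 0, "z": 0.03, "spin": 0}, {"fingers": 1, "x": 0, "y": 0, "z": 0.03, "spin": 0}, {"fingers": 1, "x": 0, "y": 0, "z": 0.03, "spin": 0}]'

```text
time: 5.33
tcp_pos: [0.5554, -0.1706, 0.2225]
orientation: [179.0, -1.2, 12.1]
force: [0.8, -0.4, -1.6]
width: 0.179
```

Call:
send_rows --rows '[{"fingers": 1, "x": 0.005, "y": 0.039, "z": 0.002, "spin": 0}, {"fingers": 1, "x": 0.005, "y": 0.039, "z": 0, "spin": 0}, {"fingers": 1, "x": 0.005, "y": 0.039, "z": 0, "spin": 0}, {"fingers": 1, "x": 0.005, "y": 0.039, "z": 0, "spin": 0}, {"fingers": 1, "x": 0.005, "y": 0.039, "z": 0, "spin": 0}, {"fingers": 1, "x": 0.005, "y": 0.039, "z": 0, "spin": 0}, {"fingers": 1, "x": 0.005, "y": 0.039, "z": 0, "spin": 0}]'

```text
time: 5.92
tcp_pos: [0.5915, 0.105, 0.2331]
orientation: [178.6, -1.9, 11.4]
force: [0.3, 0.1, -1.1]
width: 0.173
```

Call:
send_rows --rows '[{"fingers": 1, "x": 0.003, "y": 0.031, "z": -0.005, "spin": -0.04}, {"fingers": 1, "x": 0, "y": 0, "z": 0, "spin": 0}]'

```text
time: 6.08
tcp_pos: [0.5942, 0.1437, 0.2278]
orientation: [178.6, -1.9, 9.2]
force: [-0.4, -0.3, -1.9]
width: 0.176
```

Run:
```python
from fit import *
s=sense(); print(s["tcp_pos"].round(4),s["orientation"].round(1),s["time"])
for n in("top","side"):
  for t in("key","key_grip","port"):
    print(n,t,[(round(d["p"],2),np.round(d["at"],4).tolist()) for d in mark_of(t,n)] if grab_frame(n) is not None else 0)
S=np.mean([grab_frame("side").astype(float) for _ in range(4)],0); np.save("s3.npy",S)
c=np.clip(S[180:280,270:390]*1.6,0,255).astype(np.uint8); cv2.imwrite("pics/c4.png",cv2.resize(c,None,fx=6,fy=6,interpolation=cv2.INTER_CUBIC)[:,:,::-1])
```

```text
[0.5942 0.1437 0.2278] [178.6  -1.9   9.2] 6.0833
top key [(0.78, [0.5384, -0.0616, -0.0007]), (0.74, [0.4505, -0.1647, -0.0008])]
top key_grip [(0.75, [0.4504, -0.1663, 0.068]), (0.55, [0.5379, -0.0638, 0.0658])]
top port []
side key [(0.87, [0.4533, -0.1674, -0.0007]), (0.73, [0.5369, -0.0596, 0.0002]), (0.68, [0.5911, 0.1398, 0.1567])]
side key_grip [(0.85, [0.592, 0.1382, 0.2211]), (0.71, [0.539, -0.0617, 0.0646]), (0.7, [0.737, -0.0318, -0.0036]), (0.68, [0.4477, -0.1645, 0.0602])]
side port [(0.81, [0.5978, 0.1466, 0.1288])]
```

View pics/c4.png

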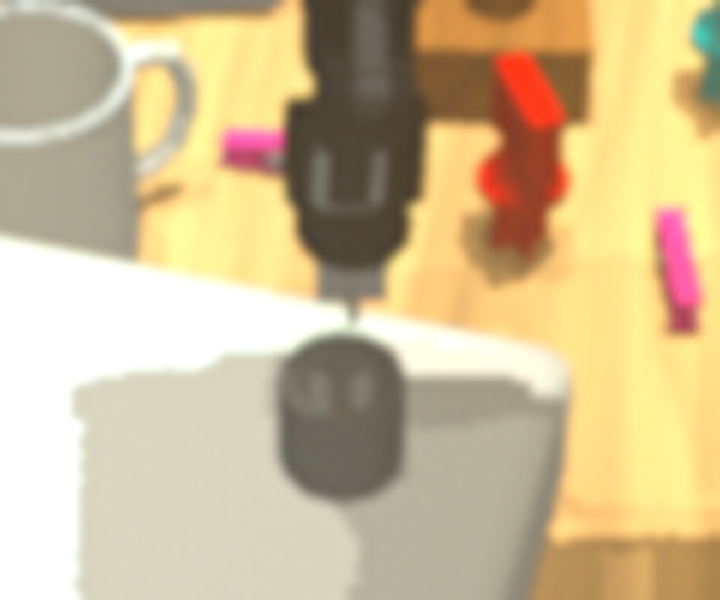

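Run:
```python
from fit import *
s=sense(); p=s["tcp_pos"]; print(s["orientation"])
def tipz(off,z): return proj("side",[p[0]+off[0],p[1]+off[1],z]).round(1)
k=p[2]-.0743
for z in(k,k+.032,k+.035): print("key vertical z",round(z,3),tipz((0,0),z))
print("d/dx,dy 5mm at bottom",tipz((.005,0),k)-tipz((0,0),k),tipz((0,.005),k)-tipz((0,0),k))
for c in((.595,.140),(.5925,.1388),(.597,.140)):
  P=proj("side",cyl(.0225,.122,.122)+[*c,0]);Q=proj("side",cyl(.0225,.08,.08)+[*c,0]); print(c,"rim u",P[:,0].min().round(1),P[:,0].max().round(1),"top v",P[:,1].min().round(1),"bot v",Q[:,1].max().round(1))
S=np.load("s3.npy").mean(2)
print(S[222:234,320:338].round(0).astype(int))
```

```text
[178.58542674  -1.93752642   9.15015719]
key vertical z 0.155 [[326.8 230. ]]
key vertical z 0.187 [[327.  218.4]]
key vertical z 0.19 [[327.  217.3]]
d/dx,dy 5mm at bottom [[-2.5 -0.2]] [[-0.3  1.7]]
(0.595, 0.14) rim u 315.4 337.2 top v 233.9 bot v 263.6
(0.5925, 0.1388) rim u 316.7 338.5 top v 233.6 bot v 263.2
(0.597, 0.14) rim u 314.4 336.3 top v 233.9 bot v 263.5
[[114  90  64  47  42  43  43  43  42  43  43  42  41  43  53  76 104 127]
 [128 113  88  63  50  46  45  44  44  43  43  44  45  52  74 104 127 138]
 [133 125 105  79  65  60  55  52  51  51  52  56  57  69  95 123 137 140]
 [134 128 111  88  76  72  68  67  65  66  67  69  70  81 107 130 139 139]
 [132 127 111  89  79  78  76  75  74  75  75  76  77  86 111 132 138 136]
 [129 125 110  89  78  78  77  76  76  76  77  78  77  86 111 132 137 134]
 [131 125 110  89  78  77  77  75  75  76  78  78  78  87 111 132 137 134]
 [140 134 119 101  91  90  87  80  76  80  87  91  93  98 115 132 136 133]
 [155 150 141 130 125 121 115 100  84  90 106 116 118 120 127 134 136 132]
 [166 164 160 156 153 151 145 126  98 102 124 136 137 136 137 137 136 131]
 [169 169 169 168 167 166 162 142 111 114 140 151 152 150 147 144 141 136]
 [170 170 171 170 169 167 163 148 126 132 153 163 164 162 159 156 153 149]]
```

Call:
send_rows --rows '[{"fingers": 1, "x": 0.001, "y": -0.003, "z": -0.02, "spin": -0.03}, {"fingers": 1, "x": 0, "y": 0, "z": -0.01, "spin": 0}]'

```text
time: 7.05
tcp_pos: [0.5965, 0.1359, 0.2004]
orientation: [178.6, -2.2, 7.4]
force: [0.1, 0.3, -1.0]
width: 0.176
```

Run:
```python
from fit import *
s=sense(); print(s["tcp_pos"].round(4),s["orientation"].round(1))
S=np.mean([grab_frame("side").astype(float) for _ in range(6)],0); np.save("s4.npy",S)
s=sense(); print(s["tcp_pos"].round(4),s["force"])
c=np.clip(S[205:273,287:367]*1.6,0,255).astype(np.uint8); cv2.imwrite("pics/c5.png",cv2.resize(c,None,fx=8,fy=8,interpolation=cv2.INTER_CUBIC)[:,:,::-1])
```

```text
[0.5965 0.1359 0.2004] [178.6  -2.2   7.4]
[0.5972 0.1364 0.2025] [ 0.31466816 -0.54504838 -1.13299911]
```

View pics/c5.png

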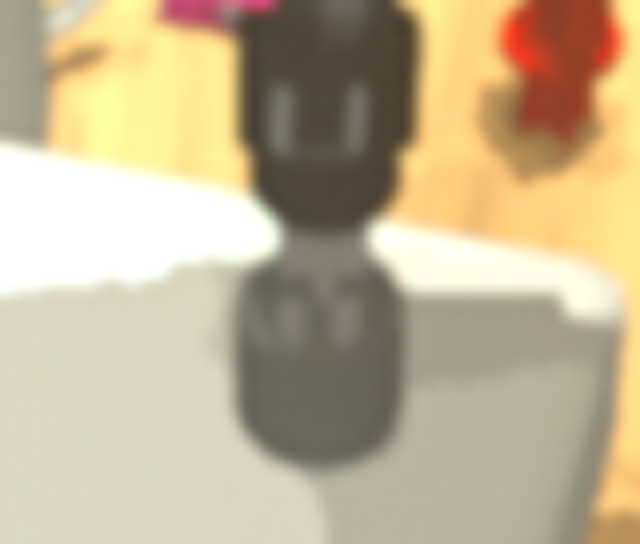

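The stem in the side crop is at u≈324 (crop) against the neck centre at 319, so it is about 1.2 mm short in x. In y it is about 3 mm short by calculation. I correct both and go down.

Call:
send_rows --rows '[{"fingers": 1, "x": 0.001, "y": 0.003, "z": -0.006, "spin": 0}, {"fingers": 1, "x": 0, "y": 0, "z": -0.008, "spin": 0}]'

```text
time: 7.52
tcp_pos: [0.5992, 0.1399, 0.1906]
orientation: [178.6, -2.6, 7.5]
force: [-8.7, 6.0, 49.3]
width: 0.18
```

Call:
send_rows --rows '[{"fingers": 1, "x": -0.003, "y": 0.001, "z": 0.002, "spin": 0}]'

```text
time: 7.6
tcp_pos: [0.5965, 0.1411, 0.1919]
orientation: [178.6, -2.6, 7.5]
force: [-0.2, 0.1, -1.4]
width: 0.177
```

Run:
```python
from fit import *
S=np.mean([grab_frame("side").astype(float) for _ in range(4)],0)
s=sense(); print(s["tcp_pos"].round(4),s["orientation"].round(1),s["force"].round(1),s["wrist_torque"].round(2),s["time"],s["width"])
c=np.clip(S[205:273,287:367]*2,0,255).astype(np.uint8); cv2.imwrite("pics/c6.png",cv2.resize(c,None,fx=8,fy=8,interpolation=cv2.INTER_CUBIC)[:,:,::-1])
```

```text
[0.5961 0.1409 0.1923] [178.6  -2.6   7.5] [ 0.3  0.3 -1.1] [ 0.01  0.06 -0.01] 7.8 0.17903093321257696
```

View pics/c6.png

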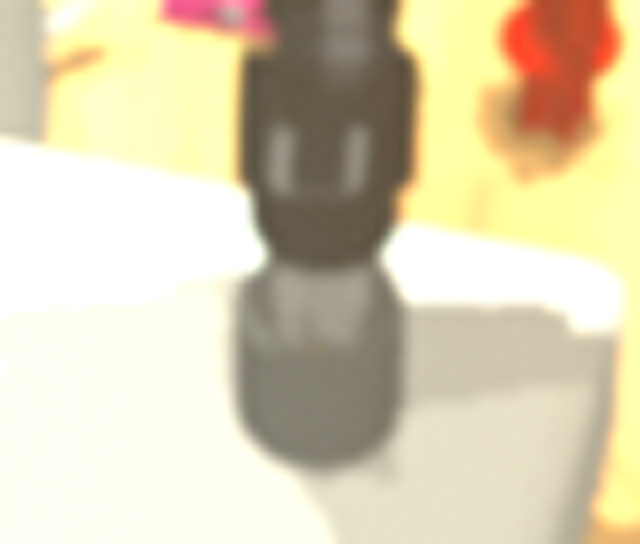

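The stem (crop u 323) is nearly centred over the neck (319) and there is no contact force now. I lower it gently.

Call:
send_rows --rows '[{"fingers": 1, "x": 0.0, "y": 0, "z": -0.004, "spin": 0}]'

```text
time: 7.88
tcp_pos: [0.5964, 0.1409, 0.1887]
orientation: [178.6, -2.6, 7.6]
force: [0.3, 0.1, -0.3]
width: 0.181
```

Call:
send_rows --rows '[{"fingers": 1, "x": 0.0, "y": 0, "z": -0.003, "spin": 0}]'

```text
time: 7.97
tcp_pos: [0.5964, 0.1409, 0.1851]
orientation: [178.6, -2.6, 7.5]
force: [0.2, 0.6, -0.8]
width: 0.176
```

Call:
send_rows --rows '[{"fingers": 1, "x": 0.0, "y": 0, "z": -0.003, "spin": 0}]'

```text
time: 8.05
tcp_pos: [0.5964, 0.1409, 0.1816]
orientation: [178.6, -2.6, 7.5]
force: [-0.0, 0.8, -1.5]
width: 0.177
```

Call:
send_rows --rows '[{"fingers": 1, "x": 0.0, "y": 0, "z": -0.003, "spin": 0}]'

```text
time: 8.13
tcp_pos: [0.5963, 0.1408, 0.178]
orientation: [178.6, -2.6, 7.5]
force: [0.7, 0.1, -0.7]
width: 0.177
```

Call:
send_rows --rows '[{"fingers": 1, "x": 0.0, "y": 0, "z": -0.003, "spin": 0}]'

```text
time: 8.22
tcp_pos: [0.5963, 0.1408, 0.1744]
orientation: [178.6, -2.6, 7.5]
force: [0.1, -0.1, -1.0]
width: 0.178
```

Call:
send_rows --rows '[{"fingers": 1, "x": 0.0, "y": 0, "z": -0.003, "spin": 0}]'

```text
time: 8.3
tcp_pos: [0.5963, 0.1407, 0.1709]
orientation: [178.6, -2.5, 7.5]
force: [0.2, 0.3, 2.1]
width: 0.178
```

Call:
send_rows --rows '[{"fingers": 1, "x": 0.0, "y": 0, "z": -0.003, "spin": 0}]'

```text
time: 8.38
tcp_pos: [0.5964, 0.1407, 0.1678]
orientation: [178.6, -2.6, 7.5]
force: [-0.9, 0.5, 5.8]
width: 0.181
```

Call:
send_rows --rows '[{"fingers": 1, "x": 0.0, "y": 0, "z": -0.003, "spin": 0}]'

```text
time: 8.47
tcp_pos: [0.5965, 0.1408, 0.165]
orientation: [178.6, -2.6, 7.5]
force: [-2.2, -0.1, 8.9]
width: 0.178
```

Call:
send_rows --rows '[{"fingers": 1, "x": 0.0, "y": 0, "z": -0.0025, "spin": 0}]'

```text
time: 8.55
tcp_pos: [0.5968, 0.1408, 0.1635]
orientation: [178.6, -2.7, 7.5]
force: [-7.0, -2.9, 34.3]
width: 0.183
```

Call:
send_rows --rows '[{"fingers": 1, "x": -0.0015, "y": -0.0005, "z": -0.0025, "spin": 0}]'

```text
time: 8.63
tcp_pos: [0.5966, 0.1406, 0.1635]
orientation: [178.6, -2.9, 7.5]
force: [-3.8, 2.9, 34.1]
width: 0.173
```

Run:
```python
from fit import *
for _ in range(4):
    S=np.mean([grab_frame("side").astype(float) for _ in range(4)],0)
    s=sense(); print(s["tcp_pos"].round(4),s["orientation"].round(1),s["force"].round(1),s["wrist_torque"].round(2),s["time"],s["width"])
print([(d["p"],np.round(d["at"],4)) for t in("key","port") for d in mark_of(t,"side")])
c=np.clip(S[205:273,287:367]*2.2,0,255).astype(np.uint8); cv2.imwrite("pics/c7.png",cv2.resize(c,None,fx=8,fy=8,interpolation=cv2.INTER_CUBIC)[:,:,::-1])
```

```text
[0.5965 0.1406 0.1637] [178.6  -3.    7.5] [-2.4  0.8 22.2] [ 0.34  0.7  -0.03] 8.8333 0.18081489200910328
[0.5965 0.1406 0.1636] [178.6  -3.    7.5] [-2.3  2.4 22. ] [ 0.32  0.71 -0.01] 9.0333 0.17836817375534444
[0.5965 0.1406 0.1637] [178.6  -3.    7.5] [-3.5  1.4 21.6] [ 0.33  0.74 -0.02] 9.2333 0.17770314743139554
[0.5965 0.1406 0.1637] [178.6  -3.    7.5] [-2.8  1.9 22.6] [ 0.25  0.8  -0.01] 9.4333 0.1785856147152888
[(0.72, array([ 0.4538, -0.1659, -0.0026])), (0.66, array([ 5.408e-01, -5.750e-02,  2.000e-04])), (0.55, array([0.5939, 0.1394, 0.0926])), (0.71, array([0.5969, 0.1437, 0.1226]))]
```

View pics/c7.png

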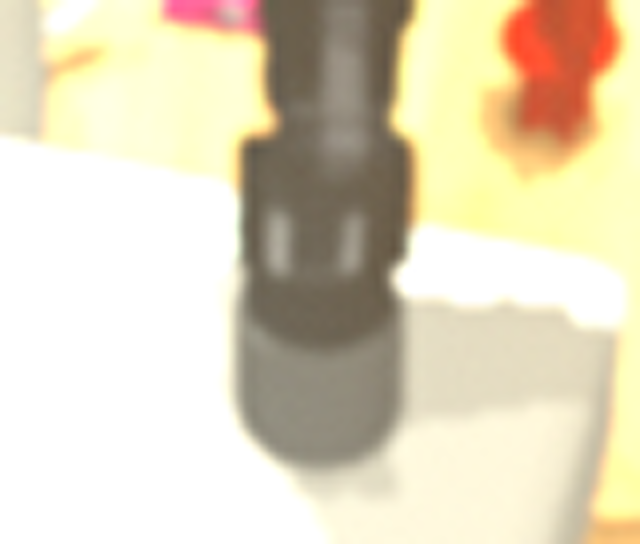

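The collar sits on the neck's rim, its lower edge at crop (320,350) and level from side to side. Static press is 22 N. I press slightly harder so it seats flat, then check once more.

Call:
send_rows --rows '[{"fingers": 1, "x": 0.0, "y": 0, "z": -0.004, "spin": 0}]'

```text
time: 9.62
tcp_pos: [0.5977, 0.1408, 0.1631]
orientation: [178.6, -3.3, 7.5]
force: [-12.1, -0.7, 39.6]
width: 0.176
```

Run:
```python
from fit import *
for _ in range(3):
    for _ in range(4): grab_frame("side")
    s=sense(); print(s["tcp_pos"].round(4),s["orientation"].round(1),s["force"].round(1),s["wrist_torque"].round(2),s["time"],s["width"])
```

```text
[0.5977 0.1408 0.1632] [178.6  -3.3   7.5] [-5.8 -1.5 29.9] [0.02 1.08 0.04] 9.8167 0.17677685902085494
[0.5978 0.1408 0.1632] [178.6  -3.3   7.5] [-6.8 -0.8 30.6] [0.04 1.15 0.03] 10.0167 0.17716226788433836
[0.5978 0.1408 0.1632] [178.6  -3.3   7.5] [-7.  -1.7 31.6] [0.04 1.08 0.07] 10.2167 0.18026095053312893
```

Run:
```python
from fit import *
from scipy.optimize import least_squares
S=np.mean([grab_frame("side").astype(float) for _ in range(12)],0).mean(2); np.save("s5.npy",S)
print(S[240:254,317:338].round().astype(int))
cols=np.arange(320,335); ob=[]
for u in cols:
    g=S[236:256,u]; d=np.diff(g); k=np.argmax(d[2:-2])+2; y0,y1,y2=d[k-1:k+2]; ob.append(236+k+.5+.5*(y0-y2)/(y0-2*y1+y2))
ob=np.array(ob); print(ob.round(1))
def low(q):
    a,b=np.radians(q[2]),0  # pitch about y
    Ry=np.array([[np.cos(a),0,np.sin(a)],[0,1,0],[-np.sin(a),0,np.cos(a)]])
    t=np.linspace(0,2*np.pi,400); P=np.stack([.02*np.cos(t),.02*np.sin(t),0*t],1)@Ry.T+[.5945+q[0]/1e3,.14+q[1]/1e3,.122]
    p=proj("side",P); m=p[:,1]>p[:,1].mean(); o=np.argsort(p[m,0]); return np.interp(cols,p[m,0][o],p[m,1][o])
for x in(-1,-.5,0,.5,1):
    r=least_squares(lambda q:low([x,q[0],q[1]])-ob,[0,0],loss="soft_l1",f_scale=.2); print(x,r.x.round(2),r.cost.round(3))
```

```text
[[ 73  49  46  48  49  49  47  47  48  48  49  50  49  47  45  43  43  43
   60  99 134]
 [ 69  48  45  45  46  46  46  46  45  46  46  46  45  44  44  44  43  42
   52  82 113]
 [ 65  48  45  46  46  46  45  45  45  45  45  45  44  44  44  44  43  42
   47  64  88]
 [ 63  49  46  46  46  46  45  46  45  45  45  45  45  44  44  44  44  43
   46  58  78]
 [ 65  52  47  46  46  46  45  46  45  46  45  45  44  45  44  44  44  44
   49  59  77]
 [ 68  59  53  48  46  46  45  46  45  45  45  45  45  45  44  44  45  48
   53  61  78]
 [ 69  64  60  53  48  46  45  45  45  45  45  45  45  44  45  46  49  54
   57  63  78]
 [ 69  65  65  60  54  50  48  47  46  45  45  46  46  47  49  52  56  59
   59  63  77]
 [ 67  63  65  63  60  57  54  53  51  50  50  51  52  54  57  59  61  61
   60  63  78]
 [ 66  61  63  63  62  61  60  60  59  58  58  58  59  60  61  61  61  60
   59  63  78]
 [ 66  61  62  62  63  63  63  63  62  62  62  62  62  62  62  61  61  60
   59  64  80]
 [ 66  61  62  62  62  62  63  63  63  63  63  63  62  62  62  61  60  59
   59  65  80]
 [ 67  61  62  62  62  62  63  63  63  63  63  62  62  62  62  61  60  59
   59  64  80]
 [ 66  61  62  63  63  63  63  63  63  63  63  63  62  62  62  61  60  59
   59  65  80]]
[246.3 247.2 247.6 247.9 248.2 248.4 248.5 248.5 248.4 248.2 247.9 247.5
 247.  246.5 245.9]
-1 [-1.22  5.65] 0.067
-0.5 [-1.2   3.77] 0.073
0 [-1.18  1.85] 0.078
0.5 [-1.17 -0.11] 0.082
1 [-1.17 -2.11] 0.088
```

Run:
```python
from station import *
s=sense(); print(s["tcp_pos"].round(4),s["force"].round(1),s["width"],s["time"]); print(job_done())
```

```text
[0.5978 0.1408 0.1632] [-5.5 -1.3 30.7] 0.17497995283370776 10.8167
the job is handed in; nothing more can be done
None
```

I took the black key from the wooden stand, put it into the station's neck and pushed it home against the valve spring. I handed the job in at 10.8 s with the fingers still holding the handle and pressing down.

**Mesh:** The stem went past the teeth without catching at a yaw of about 7.5°, which matches the tooth angle measured in the top picture. No search turn was needed.

**Last checks:**
- **Spring:** The force rose as the spring should over about 7–8 mm, then hit a hard stop at a tool height of 0.163 m, where a fully home key was expected.
- **Press and grip:** The press held steady at about 31 N, with the finger opening near 15 mm on the 16 mm handle.
- **Collar:** In the side picture the collar sat on the neck's rim. The fitted collar edge gave the same position as the neck measured from the top camera.

**What was off:**
- **First entry:** It touched the neck at 49 N with about 2 mm of offset. I backed off, re-centred, and it then went in freely.
- **Tool tilt:** The tool drifted to about 3.3° of pitch. The key may lean about 1°, which I could not settle from the images; the wrist moment of about 1.1 N·m fits a slight lean.
- **Not rechecked:** I did not check the cup, button box or clips again. No unexpected contact force showed on the way.

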